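# Find the worn gate coupling by its free play

### The arm

A 6-joint arm with a two-finger parallel gripper is mounted at the origin on the work surface. World frame = base frame: x ahead of the robot, y to its left, z up, the work surface at z = 0. Lengths are in m, angles in rad, forces in N, time in s.
With the tool pointing down it reaches from about 0.35 to 0.8 m from the base axis. Payload 7.3 kg.
Tool frame: the origin (TCP) lies midway between the tips of the shut fingers; the grasp point (between the pads) lies 19 mm behind it; z points along the fingers, x is the direction in which the jaws open and shut, and the axes are right-handed (so a half turn about z gives the same grasp; the last joint's range is limited). The gripper opens to 85 mm and grips with 20 to 120 N. Pads are 22 mm wide; open, the fingers measure 114 mm over their backs; the gripper's body (76 mm by 85 mm) begins 54 mm behind the grasp point. The pads swing forward as they close: fully open they stand 13 mm farther back than shut.
Start: joints at [-1.461, 0.342, 1.524, -0, 1.275, -0.146], TCP at [0.133, -0.508, 0.198] pointing down, gripper open.
Joint ranges: [-2.53, 2.53], [-0.77, 2.02], [0.04, 2.7], [-1, 4.14], [0.28, 2.66], [-3.11, 3.11]. Speed limits (rad/s): [2.57, 2.57, 3.14, 3.14, 3.14, 3.14].

### API

Orientations are given as a unit quaternion [w, x, y, z].
In Python, from workcell import robot gives the robot as it stands.
- The arm moves only by the shell command python3 -m inch 'ROWS' [OPENING] [FORCE]. ROWS is JSON, one flat list of numbers, 6 for each row, row after row: the shift along the tool's x, y, z in mm, then the turn, a rotation vector about the tool's x, y, z in degrees. A call has 1 to 8 rows; each row is the pose to reach, as a shift and turn from the pose commanded when the call began, along the tool's axes at that moment; what a row does not reach only later rows make up. A row lasts 1/10 s, in which the tool goes at most 50 mm and 8.59 degrees, less where a joint would pass 70% of its speed; a pose out of reach is approached as far as the arm can. A call with a gripper value outside its range is refused whole. OPENING is the finger opening in mm, from 0 to 85.4, set as the call begins (- or left out, the last holds). The fingers move at their own pace and stop on an object; FORCE is the grip in N (left out, the last holds). Time passes only in rows, so rows that repeat a pose let the fingers close. It gives the time, the measured TCP pose, the force and the opening at its end, in the units of the state.
- robot.get_obs(): the state, without advancing time (a new reading comes with each control period).
- robot.snapshot(name): name is "side" or "top" or "wrist"; returns a dict with "color" (400x640x3 uint8, red, green, blue), "range_z" (400x640 float32, m along the optical axis (not along the pixel's ray), 0 where there is no reading), "fx", "fy", "cx", "cy" (pixels), "pose" (4x4, takes a point from camera to world coordinates); the wrist camera has in their place "hand_eye" (4x4, takes a point from camera to tool coordinates, whose origin is the TCP and whose axes are the tool frame's). Camera axes: x right, y down, z forward; pixel columns grow to the right and rows downward; lengths in m; the calibration is good to about 2 mm. A picture is of the moment at which its call begins: read the wrist's pose just before it.
- robot.sign_off(): hands the job in, once; it reports no verdict.
The state is a dict: "time_s": time; "joint_pos": joint angles; "qvel": joint speeds; "joint_torque": joint torques, N m; "tool_pos": TCP position; "ee_rot": TCP orientation; "contact_force": force on the tool from outside, world axes, zero at the start; "torque": the same for the moment, N m; "width": finger opening in m.
Only numpy, scipy, OpenCV 4.12 (cv2) and the standard library are available. Lean on these libraries where they do the work, as an engineer would, in place of code of your own. Each camera call takes 0.05 s, during which the arm holds its last target.

### The job

One of the three gate cranks on the sorting line has a worn coupling: gently wiggle the cranks back and forth, only until they begin to resist, to find the one with by far the most free play. Leave that crank standing in the middle of its free play, and put the orange tag ring flat down over the post of the same crank. Do not force the cranks and leave the tin, the punnet and the spanner where they are.

Things in the scene. Friction and masses are not known exactly. Their poses are not given: they have to be found in the camera images.
- drive: white fixed housing, 260 (x) x 420 (y) mm, flat top 60 mm above the table, three cranks on it; origin under its centre on the table, x away from the robot, y left. Crank pivots (upright shafts) at x 0, y +140, 0, -140 mm. Inside, each crank drives a sprung gate through a coupling with hidden free play. One coupling is worn: about 25 mm of free play at the pin in all; the sound ones have 5 to 10 mm
- pin_1 (a point): left (robot's left, +y) crank's grip pin: upright, black, 18 mm diameter, 49 mm tall, on the end of a flat arm; arm pivot to pin 90 mm. Point on the pin's axis 20 mm below its top, 29 mm above the arm, 105 mm above the table. x axis points to the pivot, z up. It sweeps left-right and stays where left (drag 0.5 N). Past its free play, either way, any crank resists like a spring, 1 N per mm at the pin; over 9 mm (9 N) is damage
- pin_2 (a point): middle crank's grip pin: upright, black, 18 mm diameter, 49 mm tall, on the end of a flat arm; arm pivot to pin 90 mm. Point on the pin's axis 20 mm below its top, 29 mm above the arm, 105 mm above the table. x axis points to the pivot, z up. It sweeps left-right and stays where left (drag 0.5 N). Any crank starts straight (within 1 mm) and inside its play, not mid-play: the worn one's middle is up to 10 mm off
- pin_3 (a point): right crank's grip pin: upright, black, 18 mm diameter, 49 mm tall, on the end of a flat arm; arm pivot to pin 90 mm. Point on the pin's axis 20 mm below its top, 29 mm above the arm, 105 mm above the table. x axis points to the pivot, z up. It sweeps left-right and stays where left (drag 0.5 N)
- post_1 (a point): foot of the left (robot's left, +y) crank's tag post: upright steel post, 12 mm diameter, 40 mm tall; this point is on its axis at the housing top. x, y, z axes as the housing's. Its crank's pivot is 70 mm along -x from here, the straight crank's pin 160 mm along -x. Neighbouring posts are 140 mm apart along y
- post_2 (a point): foot of the middle crank's tag post: upright steel post, 12 mm diameter, 40 mm tall; this point is on its axis at the housing top. x, y, z axes as the housing's. Its crank's pivot is 70 mm along -x from here, the straight crank's pin 160 mm along -x. Neighbouring posts are 140 mm apart along y
- post_3 (a point): foot of the right crank's tag post: upright steel post, 12 mm diameter, 40 mm tall; this point is on its axis at the housing top. x, y, z axes as the housing's. Its crank's pivot is 70 mm along -x from here, the straight crank's pin 160 mm along -x. Neighbouring posts are 140 mm apart along y
- tag_centre (a point): centre (half-way up) of the orange tag ring: 52 mm outer diameter, 26 mm hole, 30 mm tall, 50 g, lying flat on the table to the left or right of the housing
- tin: grey grease tin with black lid, 56 mm diameter, 60 mm tall, standing on the table on the other side from the ring; origin at its underside centre. Leave alone
- punnet: blue open punnet of yellow fruit, 110 x 120 mm, 50 mm tall, on the table at the left; origin at its underside centre. Leave alone
- spanner: steel spanner lying on the table at the right; origin at its underside. Leave alone
Mind the look-alikes: they are no part of the job. Of the things shaped like the part that bears tag_centre, the orange one is meant.

How it is judged:
On the way:
1. the crank with the worn coupling has been moved until it resists (its spring gives by more than 0.6 mm at the pin), at either end of its play (distance of claw_c_c2 from where it was at the start of the episode above 0.0006 m), for 0.02 s.
At the end, for the whole second after the job is handed in: The pin of the crank with the worn coupling rests within 3 mm of the middle of its free play, and the tag ring lies flat on the housing around the post of that same crank, released and at rest (ring centre within 11 mm of the post's axis and 10 to 20 mm above the housing top) (((horizontal distance between pin_1 and claw_c_c2 below 0.003 m and horizontal distance between tag_centre and post_1 below 0.011 m and z of tag_centre in the frame of post_1 between 0.01 and 0.02 m) or (horizontal distance between pin_2 and claw_c_c2 below 0.003 m and horizontal distance between tag_centre and post_2 below 0.011 m and z of tag_centre in the frame of post_2 between 0.01 and 0.02 m) or (horizontal distance between pin_3 and claw_c_c2 below 0.003 m and horizontal distance between tag_centre and post_3 below 0.011 m and z of tag_centre in the frame of post_3 between 0.01 and 0.02 m)) and linear speed of tag below 0.02 m/s); the robot touches nothing.
It fails at once if a crank was forced more than 9 mm (about 9 N) at its pin past the point where it starts to resist (distance of any of claw_a_c2, claw_b_c2, claw_c_c2 from where it was at the start of the episode above 0.009 m).
It fails at once if the grease tin was moved by more than 30 mm (distance of tin from where it was at the start of the episode above 0.03 m).
It fails at once if the fruit punnet was moved by more than 30 mm (distance of punnet from where it was at the start of the episode above 0.03 m).
It fails at once if the spanner was moved by more than 30 mm (distance of spanner from where it was at the start of the episode above 0.03 m).
It also fails if it takes over 72 s, if anything falls off the work surface, if the arm or the gripper's body presses on something with over 40 N, if the wrist force passes 120 N, or if a joint passes its speed limit or range.

## Working session

There is one attempt and no reset: what is moved stays moved. The work goes in short steps, Python scripts to look and compute and a shell command to move; the robot and the scene stay as the last step left them, time stands still between calls to the robot, and variables do not carry over. Pictures are saved under pics/ and viewed, and the job is handed in when it is done.

```bash
ls; mkdir -p pics
python3 - <<'E'
from workcell import robot
import cv2,json
import pickle
o=robot.get_obs();print(o)
for n in("side","top"):
    s=robot.snapshot(n);pickle.dump(s,open(n+"0.pkl","wb"));cv2.imwrite(f"pics/{n}0.png",s["color"][:,:,::-1]);print(n,s["fx"],s["cx"],s["cy"],s["pose"])
E
```

```text
pics
{'time_s': 0.0, 'joint_pos': array([-1.46097050e+00,  3.42750866e-01,  1.52503352e+00, -3.58827593e-06,
        1.27541357e+00, -1.46000601e-01]), 'qvel': array([-0.00244571, -0.00097745, -0.00222408,  0.00012157, -0.00090699,
        0.00041522]), 'joint_torque': array([-2.11889688e-03, -4.33676147e+01, -2.46014857e+01, -4.17846386e-04,
        7.73362321e-03,  2.15720689e-06]), 'tool_pos': array([ 0.13281704, -0.50743986,  0.19690565]), 'ee_rot': array([-5.76541926e-04,  7.91531817e-01, -6.11127433e-01, -5.58438075e-04]), 'contact_force': array([-0.17626867, -0.59028857, -0.35933147]), 'torque': array([ 0.00018078,  0.00871878, -0.02124458]), 'width': 0.08578397556787425}
side 428.3594021895604 319.4229826420101 201.95503002323676 [[ 9.90131765e-01 -1.03050778e-01  9.49717034e-02  3.88712839e-01]
 [-1.40138681e-01 -7.30439155e-01  6.68445802e-01 -7.84629130e-01]
 [ 4.87191052e-04 -6.75158632e-01 -7.37672410e-01  9.51716938e-01]
 [ 0.00000000e+00  0.00000000e+00  0.00000000e+00  1.00000000e+00]]
top 381.5562806819499 317.0398136222539 200.63899248728822 [[-1.75681109e-03 -9.96891208e-01  7.87707610e-02  4.41882275e-01]
 [-9.99961468e-01  1.07378531e-03 -8.71257622e-03 -2.02328847e-02]
 [ 8.60090774e-03 -7.87830321e-02 -9.96854683e-01  1.08492549e+00]
 [ 0.00000000e+00  0.00000000e+00  0.00000000e+00  1.00000000e+00]]
```

View pics/top0.png

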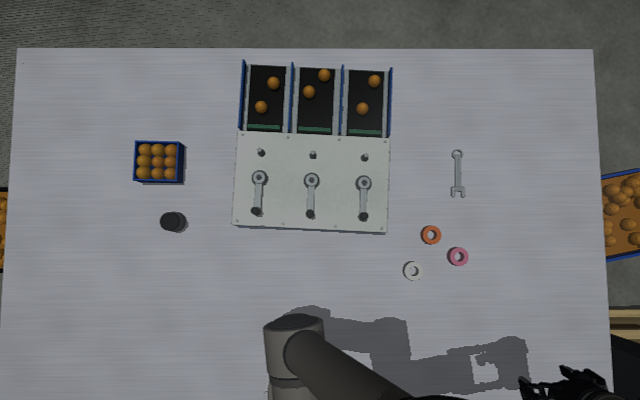

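View pics/side0.png

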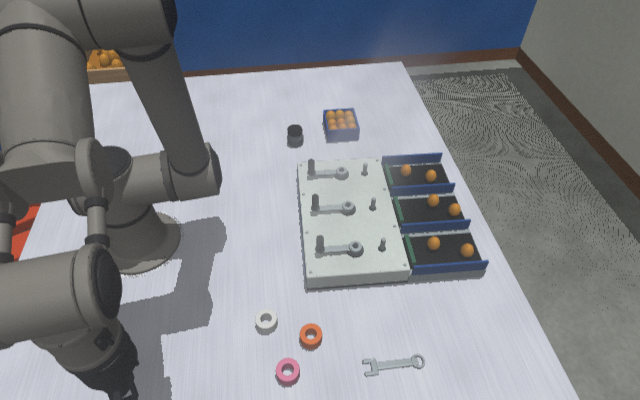

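```bash
cat > h.py <<'E'
import numpy as np,cv2,pickle
from scipy.spatial.transform import Rotation as R
def ray(s,u,v,z,T=None):
    T=s["pose"] if T is None else T
    d=T[:3,:3]@np.array([(u-s["cx"])/s["fx"],(v-s["cy"])/s["fy"],1.])
    o=T[:3,3]; return o+d*(z-o[2])/d[2]
def proj(s,p,T=None):
    T=s["pose"] if T is None else T
    q=T[:3,:3].T@(np.array(p)-T[:3,3]); return q[0]/q[2]*s["fx"]+s["cx"],q[1]/q[2]*s["fy"]+s["cy"]
def rot(o): return R.from_quat(np.r_[o["ee_rot"][1:],o["ee_rot"][0]])
def T(o):
    M=np.eye(4);M[:3,:3]=rot(o).as_matrix();M[:3,3]=o["tool_pos"];return M
def plan(o,p,yaw):
    """shift mm & turn deg in tool axes to tcp p, tool down, tool x at world yaw(deg)"""
    c,s=np.cos(np.radians(yaw)),np.sin(np.radians(yaw))
    M=np.array([[c,s,0],[s,-c,0],[0,0,-1]])
    r=rot(o); sh=r.inv().apply(np.array(p)-o["tool_pos"])*1000
    rv=(r.inv()*R.from_matrix(M)).as_rotvec(degrees=True)
    return np.round(sh,1),np.round(rv,2)
E
python3 - <<'E'
from h import *
t=pickle.load(open("top0.pkl","rb"));s=pickle.load(open("side0.pkl","rb"))
for n,i in(("top",t),("side",s)):
    hsv=cv2.cvtColor(i["color"],cv2.COLOR_RGB2HSV)
    m=cv2.inRange(hsv,(5,150,120),(14,255,255))
    k,l,st,c=cv2.connectedComponentsWithStats(m)
    for j in range(1,k):
        if st[j,4]>60: print(n,st[j],c[j].round(1),ray(i,*c[j],.03).round(4), hsv[l==j].mean(0).round())
c=t["color"][120:280,220:480,::-1]; cv2.imwrite("pics/c1.png",cv2.resize(c,None,fx=3,fy=3,interpolation=cv2.INTER_CUBIC))
c=s["color"][145:385,250:440,::-1]; cv2.imwrite("pics/c2.png",cv2.resize(c,None,fx=2.4,fy=2.4,interpolation=cv2.INTER_CUBIC))
E
```

```text
top [424 226  17  18 154] [431.6 234.6] [ 0.4309 -0.3458  0.03  ] [ 10. 161. 147.]
side [ 16 206  23  19 151] [ 28.7 214.5] [-0.3169  0.1183  0.03  ] [  5. 171. 181.]
side [ 11 231  18  28 284] [ 18.1 243.4] [-0.313   0.0145  0.03  ] [  5. 171. 186.]
```

View pics/c1.png

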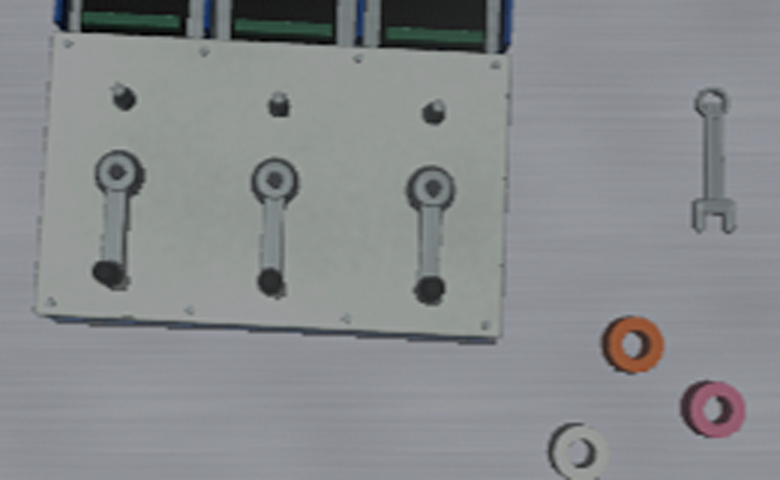

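View pics/c2.png

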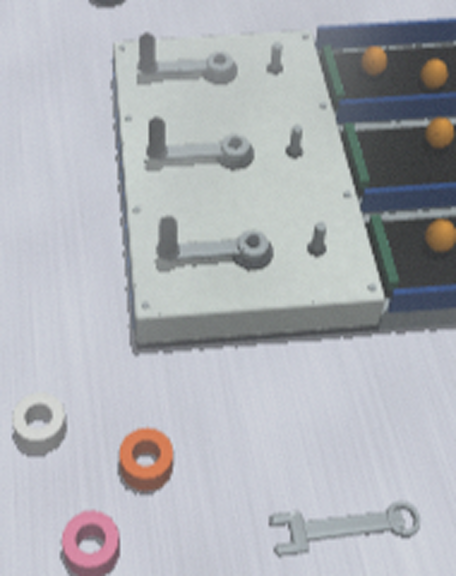

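Run:
```python
from h import *
t=pickle.load(open("top0.pkl","rb"));s=pickle.load(open("side0.pkl","rb"))
f=lambda a:(a[0]/3+220-.33,a[1]/3+120-.33)
g=lambda a:(a[0]/2.4+250-.3,a[1]/2.4+145-.3)
for a in[(107,271),(270,281),(430,289)]: print("pin",ray(t,*f(a),.125).round(4))
for a in[(118,173),(274,181),(431,189)]: print("piv",ray(t,*f(a),.085).round(4))
for a in[(119,89),(279,99),(433,106)]: print("post",ray(t,*f(a),.1).round(4))
for a in[(147,38),(157,124),(168,223)]: print("S pin",ray(s,*g(a),.125).round(4))
for a in[(276,45),(296,129),(320,227)]: print("S post",ray(s,*g(a),.1).round(4))
print("S ring",ray(s,*g((146,456)),.03))
hs=[(53,35),(511,54),(497,338),(37,313)]
for a in hs: print("corner",ray(t,*f(a),.06).round(4))
```

```text
pin [0.4943 0.1266 0.125 ]
pin [ 0.4857 -0.01    0.125 ]
pin [ 0.4788 -0.1443  0.125 ]
piv [0.5827 0.124  0.085 ]
piv [ 0.5756 -0.0131  0.085 ]
piv [ 0.5684 -0.1514  0.085 ]
post [0.6544 0.1218 0.1   ]
post [ 0.6456 -0.0176  0.1   ]
post [ 0.6394 -0.152   0.1   ]
S pin [0.4937 0.1275 0.125 ]
S pin [ 0.4867 -0.014   0.125 ]
S pin [ 0.4793 -0.152   0.125 ]
S post [0.6515 0.1204 0.1   ]
S post [ 0.6444 -0.0204  0.1   ]
S post [ 0.6379 -0.1601  0.1   ]
S ring [ 0.4300716 -0.3514707  0.03     ]
corner [0.7128 0.188  0.06  ]
corner [ 0.6954 -0.229   0.06  ]
corner [ 0.4374 -0.2122  0.06  ]
corner [0.4604 0.1985 0.06  ]
```

Run:
```python
from h import *
from workcell import robot
o=robot.get_obs()
for y in(87,-93): print(plan(o,[.47,-.15,.24],y))
s=robot.snapshot("wrist");print(s["hand_eye"],s["fx"])
```

```text
(array([-260.6, -416.7,  -42.6]), array([-1.1000e-01, -0.0000e+00, -1.6234e+02]))
(array([-260.6, -416.7,  -42.6]), array([-0.  ,  0.08, 17.66]))
[[ 9.99999012e-01  9.32129165e-04  1.05203888e-03  1.33636858e-04]
 [-1.17613640e-03  9.64748859e-01  2.63169633e-01 -6.69239796e-02]
 [-7.69645219e-04 -2.63170610e-01  9.64749002e-01 -1.77355479e-01]
 [ 0.00000000e+00  0.00000000e+00  0.00000000e+00  1.00000000e+00]] 321.608916462453
```

```bash
python3 -m inch '[-20,-25,-20,0,0,2, -50,-65,-42,0,0,5, -80,-105,-42,0,0,8, -110,-150,-42,0,0,11, -140,-195,-42,0,0,14, -165,-240,-42,0,0,17.7, -190,-280,-42,0,0,17.7, -215,-320,-42,0,0,17.7]' 85; python3 -c "
from h import *
from workcell import robot
o=robot.get_obs();print(plan(o,[.47,-.15,.24],-93))"
```

```text
time_s: 0.95
tool_pos: [0.3834, -0.2232, 0.2396]
ee_rot: [-0.0, -0.688, 0.726, -0.0]
contact_force: [0.9, -0.9, 0.3]
width: 0.0852
(array([-77.7, -82.6,  -0.4]), array([-0.01, -0.02, -0.06]))
```

```bash
python3 -m inch '[-25,-27,0,0,0,0, -55,-58,0,0,0,0, -72,-77,0,0,0,0, -77.5,-82.5,0,0,0,0, -77.5,-82.5,0,0,0,0]'
python3 - <<'E'
from h import *
from workcell import robot
o=robot.get_obs();s=robot.snapshot("wrist");s["T"]=T(o)@s["hand_eye"]
pickle.dump(s,open("w1.pkl","wb"));cv2.imwrite("pics/w1.png",s["color"][:,:,::-1])
print(o["contact_force"],o["tool_pos"])
for p in[(.479,-.149,.125),(.486,-.012,.125),(.6385,-.158,.1),(.645,-.019,.1)]: print(proj(s,p,s["T"]))
E
```

```text
time_s: 1.45
tool_pos: [0.469, -0.1514, 0.2391]
ee_rot: [-0.0, -0.689, 0.725, 0.0]
contact_force: [0.1, 0.0, 0.3]
width: 0.0851
[0.11562477 0.00537631 0.3113503 ] [ 0.46900938 -0.15135002  0.23914647]
(np.float64(317.10630612108224), np.float64(170.7147914272184))
(np.float64(168.10148773560996), np.float64(170.59636491778087))
(np.float64(318.02137850515703), np.float64(-16.58688445894225))
(np.float64(157.16032228437513), np.float64(-16.010769853109053))
```

View pics/w1.png

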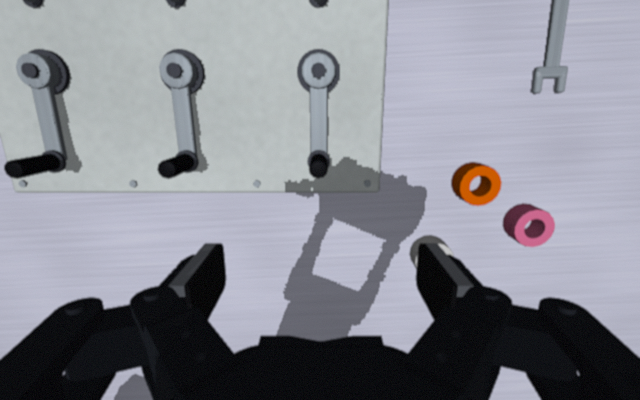

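Run:
```python
from h import *
from workcell import robot
s=pickle.load(open("w1.pkl","rb"))
for p in[(318,167),(167,169),(13,169)]: print(ray(s,*p,.125,s["T"]).round(4))
print("pivots",[ray(s,*p,.085,s["T"]).round(4) for p in[(319,71),(175,71),(31,71)]])
print("ring",ray(s,479,185,.03,s["T"]).round(4))
```

```text
[ 0.4824 -0.15    0.125 ]
[ 0.4875 -0.0112  0.125 ]
[0.4946 0.1301 0.125 ]
pivots [array([ 0.569 , -0.1552,  0.085 ]), array([ 0.5759, -0.0162,  0.085 ]), array([0.5829, 0.1228, 0.085 ])]
ring [ 0.4324 -0.3461  0.03  ]
```

Run:
```python
from h import *
from workcell import robot
o=robot.get_obs();print(plan(o,[.480,-.1503,.088],-93))
```

```text
(array([ -2.4, -11.6, 151.3]), array([ 0.06, -0.01, -0.  ]))
```

```bash
python3 -m inch '[-1,-11.5,0,0,0,0, -1.6,-11.5,45,0,0,0, -1.6,-11.5,90,0,0,0, -1.6,-11.5,130,0,0,0, -1.6,-11.5,150,0,0,0, -1.6,-11.5,150,0,0,0]' 85; python3 -m inch '[0,0,0,0,0,0,0,0,0,0,0,0,0,0,0,0,0,0,0,0,0,0,0,0]' 40;python3 -m inch '[0,0,0,0,0,0,0,0,0,0,0,0,0,0,0,0,0,0,0,0,0,0,0,0]' 21 20
python3 - <<'E'
from h import *
from workcell import robot
s=robot.snapshot("wrist");cv2.imwrite("pics/w2.png",s["color"][:,:,::-1])
E
```

```text
time_s: 2.1
tool_pos: [0.4785, -0.1511, 0.0869]
ee_rot: [-0.001, -0.687, 0.726, 0.003]
contact_force: [-1.0, -0.4, 0.0]
width: 0.0848
time_s: 2.5
tool_pos: [0.4811, -0.1512, 0.0907]
ee_rot: [0.0, -0.688, 0.726, -0.001]
contact_force: [0.3, -0.0, 0.0]
width: 0.0399
time_s: 2.9
tool_pos: [0.4805, -0.1509, 0.0896]
ee_rot: [-0.0, -0.688, 0.726, -0.0]
contact_force: [0.4, 0.2, 0.2]
width: 0.0208
```

View pics/w2.png

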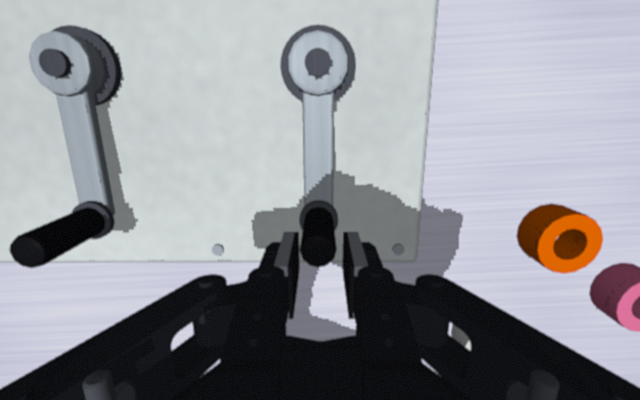

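Run:
```python
from h import *
from workcell import robot
o=robot.get_obs();print(o["tool_pos"]);s=robot.snapshot("wrist");W=T(o)@s["hand_eye"]
for v in(246,248,250,252):print(ray(s,319,v,.125,W))
for y in(-.011,0,.011):print([np.round(proj(s,(x,y,-.019),s["hand_eye"]),0) for x in(-.0104,.0104)])
print(proj(s,(.480,-.1505,.125),W),proj(s,(.480,-.1505,.076),W))
```

```text
[ 0.4804673  -0.15090484  0.08956443]
[ 0.48310376 -0.15049803  0.125     ]
[ 0.4820663  -0.15044285  0.125     ]
[ 0.48102515 -0.15038747  0.125     ]
[ 0.47998028 -0.1503319   0.125     ]
[array([300., 218.]), array([340., 218.])]
[array([301., 238.]), array([340., 238.])]
[array([301., 257.]), array([339., 257.])]
(np.float64(319.3468921188619), np.float64(251.9456606602512)) (np.float64(319.55418658183976), np.float64(217.91492291670127))
```

```bash
for i in 1 2 ; do python3 -m inch '[1,0,0,0,0,0,2,0,0,0,0,0,2,0,0,0,0,0,2,0,0,0,0,0]' |grep -E "tool_pos|force"; done
```

```text
tool_pos: [0.4803, -0.153, 0.0896]
contact_force: [0.3, -0.4, 0.2]
tool_pos: [0.4803, -0.155, 0.0896]
contact_force: [-0.5, -0.3, -0.0]
```

```bash
python3 -m inch '[1,0,0,0,0,0,2,0,0,0,0,0,2,0,0,0,0,0,2,0,0,0,0,0]' |grep -E "tool_pos|force"
```

```text
tool_pos: [0.4802, -0.157, 0.0896]
contact_force: [-1.0, -0.1, -1.2]
```

```bash
python3 -m inch '[1,0,0,0,0,0,1.5,0,0,0,0,0,1.5,0,0,0,0,0,1.5,0,0,0,0,0]' |grep -E "tool_pos|force"
```

```text
tool_pos: [0.4801, -0.1584, 0.0896]
contact_force: [-0.8, 1.3, -0.0]
```

```bash
cat > m.py <<'E'
from h import *
from workcell import robot
L=[];P=[]
for i in range(5):
    o=robot.get_obs();L.append(o["contact_force"]);P.append(o["tool_pos"]);robot.snapshot("top")
print("t",round(o["time_s"],2),"F",np.mean(L,0).round(2),"sd",np.std(L,0).round(2),"P",(np.mean(P,0)*1000).round(2),"w",round(o["width"],4))
E
python3 m.py; python3 -m inch '[1,0,0,0,0,0,1.5,0,0,0,0,0,1.5,0,0,0,0,0,1.5,0,0,0,0,0]' |grep -E "tool_pos|force"; python3 m.py
```

```text
t 4.8 F [-0.24  1.26  0.2 ] sd [0.34 0.56 0.25] P [ 480.09 -158.42   89.6 ] w 0.0213
tool_pos: [0.48, -0.1598, 0.0896]
contact_force: [0.4, 1.8, 0.3]
t 5.45 F [ 0.16  1.97 -0.02] sd [0.23 0.54 0.42] P [ 479.98 -159.82   89.58] w 0.0211
```

```bash
python3 -m inch '[1,0,0,0,0,0,1.5,0,0,0,0,0,1.5,0,0,0,0,0,1.5,0,0,0,0,0]' |grep -E "tool_pos|force"; python3 m.py
```

```text
tool_pos: [0.4799, -0.1613, 0.0896]
contact_force: [0.8, 4.3, 0.8]
t 6.1 F [0.66 3.3  0.22] sd [0.36 0.76 0.59] P [ 479.89 -161.32   89.58] w 0.0206
```

```bash
python3 -m inch '[-4,0,0,0,0,0,-8,0,0,0,0,0,-12,0,0,0,0,0,-14,0,0,0,0,0,-14,0,0,0,0,0]' |grep -E "tool_pos|force"; python3 m.py;  python3 -m inch '[-1.5,0,0,0,0,0,-3,0,0,0,0,0,-3,0,0,0,0,0]' |grep -E "tool_pos|force"; python3 m.py
```

```text
tool_pos: [0.4808, -0.1472, 0.0896]
contact_force: [-0.1, 0.3, 0.3]
t 6.85 F [0.08 0.08 0.24] sd [0.29 0.34 0.8 ] P [ 480.78 -147.4    89.64] w 0.0209
tool_pos: [0.4808, -0.1445, 0.0896]
contact_force: [-0.8, -0.8, -0.1]
t 7.4 F [-0.85 -1.07  0.41] sd [0.33 0.29 0.44] P [ 480.79 -144.52   89.6 ] w 0.0207
```

```bash
python3 -m inch '[-1,0,0,0,0,0,-2,0,0,0,0,0,-2,0,0,0,0,0]' |grep -E "tool_pos|force"; python3 m.py
```

```text
tool_pos: [0.4809, -0.1426, 0.0896]
contact_force: [-1.2, -2.5, 0.5]
t 7.95 F [-1.63 -2.94  0.55] sd [0.43 0.32 0.63] P [ 480.87 -142.6    89.61] w 0.0211
```

```bash
python3 -m inch '[4,0,0,0,0,0,7,0,0,0,0,0,7,0,0,0,0,0,7,0,0,0,0,0]' 60|grep width;  python3 -c "
from h import *
from workcell import robot
o=robot.get_obs();print(plan(o,[.4875,-.0117,.090],-93))"
```

```text
width: 0.0599
(array([-137.8,    0.5,   -0.4]), array([-0.01,  0.02, -0.06]))
```

```bash
python3 -m inch '[0,0,-45,0,0,0, -10,0,-65,0,0,0, -55,0,-65,0,0,0, -100,0,-65,0,0,0, -130,0,-65,0,0,0, -137.8,0.5,-60,0,0,0, -137.8,0.5,-50,0,0,0]'
python3 - <<'E'
from h import *
from workcell import robot
o=robot.get_obs();s=robot.snapshot("wrist");W=T(o)@s["hand_eye"];cv2.imwrite("pics/w3.png",s["color"][:,:,::-1]);print(proj(s,(.4875,-.0117,.125),W),o["tool_pos"])
pickle.dump(dict(s,T=W),open("w3.pkl","wb"))
E
```

```text
time_s: 9.1
tool_pos: [0.4878, -0.011, 0.1397]
ee_rot: [0.0, -0.689, 0.725, -0.001]
contact_force: [0.3, -0.4, 1.1]
width: 0.06
(np.float64(321.30063471865685), np.float64(217.00536974012087)) [ 0.48778427 -0.01098778  0.13967863]
```

View pics/w3.png

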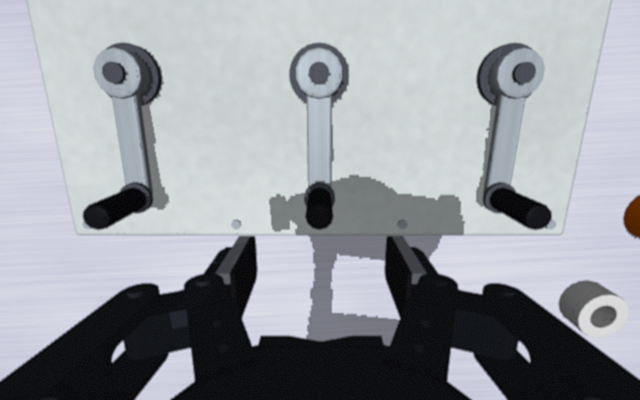

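```bash
python3 -m inch '[0,0,30,0,0,0,0,0,50,0,0,0,0,0,50,0,0,0]' |grep pos; python3 -m inch '[0,0,0,0,0,0,0,0,0,0,0,0,0,0,0,0,0,0,0,0,0,0,0,0]' 21; python3 -m inch '[1.5,0,0,0,0,0,3,0,0,0,0,0,3,0,0,0,0,0]' |grep -E "tool_pos|force"; python3 m.py
```

```text
tool_pos: [0.4851, -0.0129, 0.0867]
time_s: 9.85
tool_pos: [0.4879, -0.012, 0.0903]
ee_rot: [0.0, -0.688, 0.726, -0.001]
contact_force: [0.0, 1.0, 0.3]
width: 0.0208
tool_pos: [0.4873, -0.0149, 0.0898]
contact_force: [0.1, 1.0, -0.0]
t 10.35 F [-0.11  0.77  0.34] sd [0.34 0.33 0.54] P [487.26 -14.84  89.65] w 0.021
```

```bash
python3 -m inch '[1,0,0,0,0,0,2,0,0,0,0,0,2,0,0,0,0,0]' |grep -E "force"; python3 m.py
```

```text
contact_force: [0.4, 3.0, -0.0]
t 10.9 F [0.22 2.96 0.37] sd [0.32 0.53 0.57] P [487.05 -16.64  89.55] w 0.0211
```

```bash
python3 -m inch '[-4,0,0,0,0,0,-8,0,0,0,0,0,-11,0,0,0,0,0,-11,0,0,0,0,0,-11,0,0,0,0,0]' |grep -E "force"; python3 m.py
```

```text
contact_force: [-0.5, 0.8, -0.4]
t 11.65 F [-0.38  0.2  -0.03] sd [0.2  0.58 0.43] P [487.76  -5.85  89.59] w 0.0211
```

```bash
python3 -m inch '[-1.5,0,0,0,0,0,-3,0,0,0,0,0,-3,0,0,0,0,0]' |grep -E "force"; python3 m.py
```

```text
contact_force: [-0.1, 0.3, 0.4]
t 12.2 F [-0.06 -0.14  0.26] sd [0.48 0.33 0.41] P [487.87  -2.72  89.58] w 0.0209
```

```bash
python3 -m inch '[-1.5,0,0,0,0,0,-3,0,0,0,0,0,-3,0,0,0,0,0]' |grep -E "force"; python3 m.py
```

```text
contact_force: [0.2, -0.0, 0.1]
t 12.75 F [-0.07  0.1   0.1 ] sd [0.24 0.61 0.43] P [4.8803e+02 2.8000e-01 8.9580e+01] w 0.0212
```

```bash
python3 -m inch '[-1.5,0,0,0,0,0,-3,0,0,0,0,0,-3,0,0,0,0,0]' |grep -E "force"; python3 m.py
```

```text
contact_force: [1.3, 0.4, -0.1]
t 13.3 F [ 0.45  0.07 -0.25] sd [0.5  0.36 0.44] P [488.18   3.28  89.59] w 0.0209
```

```bash
python3 -m inch '[-1.5,0,0,0,0,0,-3,0,0,0,0,0,-3,0,0,0,0,0]' |grep -E "force"; python3 m.py;python3 - <<'E'
from h import *
from workcell import robot
s=robot.snapshot("wrist");cv2.imwrite("pics/w4.png",s["color"][:,:,::-1])
E
```

```text
contact_force: [-0.6, -0.7, -0.2]
t 13.85 F [-0.06 -0.01  0.08] sd [0.29 0.47 0.55] P [488.32   6.28  89.58] w 0.0213
```

View pics/w4.png

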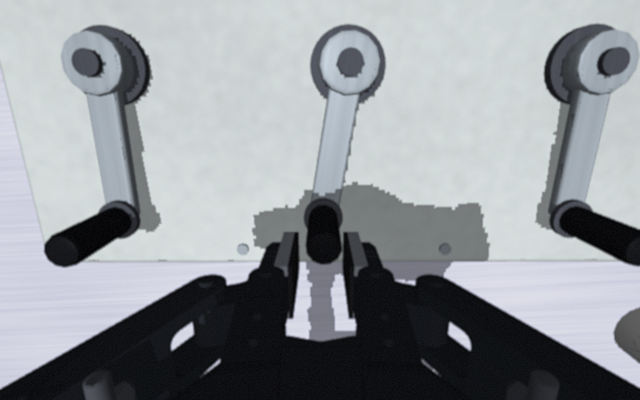

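The crank is following: the pin top sits at (322,245) between the pads, touching the right pad side, and the arm is tilted. Carry on.

```bash
python3 -m inch '[-1.5,0,0,0,0,0,-3,0,0,0,0,0,-3,0,0,0,0,0]' |grep -E "force"; python3 m.py
```

```text
contact_force: [0.2, 0.4, -0.3]
t 14.45 F [ 0.16 -0.11 -0.26] sd [0.34 0.61 0.18] P [488.47   9.28  89.57] w 0.0212
```

```bash
python3 -m inch '[-1,0,0,0,0,0,-2,0,0,0,0,0,-2,0,0,0,0,0]' |grep -E "force"; python3 m.py
```

```text
contact_force: [-0.2, -1.1, -0.3]
t 15.0 F [-0.16 -0.42  0.11] sd [0.29 0.36 0.41] P [488.6   11.22  89.58] w 0.0208
```

```bash
python3 -m inch '[-1,0,0,0,0,0,-2,0,0,0,0,0,-2,0,0,0,0,0]' |grep -E "force"; python3 m.py
```

```text
contact_force: [-0.1, -1.0, -0.9]
t 15.55 F [ 0.1  -0.52 -0.3 ] sd [0.41 0.46 0.44] P [488.74  13.21  89.6 ] w 0.0211
```

```bash
python3 -m inch '[-1,0,0,0,0,0,-1.5,0,0,0,0,0,-1.5,0,0,0,0,0]' |grep -E "force"; python3 m.py
```

```text
contact_force: [0.5, -1.7, -0.4]
t 16.1 F [ 0.55 -2.05  0.13] sd [0.46 0.55 0.49] P [488.86  14.54  89.6 ] w 0.0211
```

```bash
python3 -m inch '[-1,0,0,0,0,0,-1.5,0,0,0,0,0,-1.5,0,0,0,0,0]' |grep -E "force"; python3 m.py
```

```text
contact_force: [1.8, -3.8, 0.2]
t 16.65 F [ 1.09 -3.56 -0.08] sd [0.42 0.39 0.34] P [489.05  16.02  89.62] w 0.0211
```

```bash
python3 -m inch '[5,0,0,0,0,0,10,0,0,0,0,0,14,0,0,0,0,0,16.8,0,0,0,0,0,16.8,0,0,0,0,0,16.8,0,0,0,0,0]' 21 |grep -E "force"; python3 m.py
```

```text
contact_force: [-0.1, 0.6, -0.3]
t 17.5 F [-0.21 -0.02  0.11] sd [0.47 0.61 0.48] P [488.05  -0.6   89.62] w 0.0209
```

```bash
python3 -m inch '[0,0,0,0,0,0,0,0,0,0,0,0,0,0,0,0,0,0,0,0,0,0,0,0]' 10 20; python3 m.py; python3 -m inch '[0,0,0,0,0,0,0,0,0,0,0,0,0,0,0,0,0,0,0,0,0,0,0,0]' 60
python3 - <<'E'
from h import *
from workcell import robot
o=robot.get_obs();s=robot.snapshot("wrist");W=T(o)@s["hand_eye"];cv2.imwrite("pics/w5.png",s["color"][:,:,::-1]);print(proj(s,(.488,-.0006,.125),W),o["tool_pos"])
E
```

```text
time_s: 17.95
tool_pos: [0.488, -0.0005, 0.0897]
ee_rot: [0.0, -0.688, 0.726, -0.0]
contact_force: [-0.4, 0.6, 2.7]
width: 0.015
t 18.15 F [-0.38  0.76  2.42] sd [0.26 0.52 0.23] P [487.99  -0.55  89.66] w 0.0152
time_s: 18.6
tool_pos: [0.4879, -0.0007, 0.0895]
ee_rot: [-0.0, -0.688, 0.726, -0.0]
contact_force: [0.8, -0.2, 0.3]
width: 0.06
(np.float64(319.94164094559596), np.float64(250.99365735554332)) [ 0.48794401 -0.00069481  0.08948329]
```

View pics/w5.png

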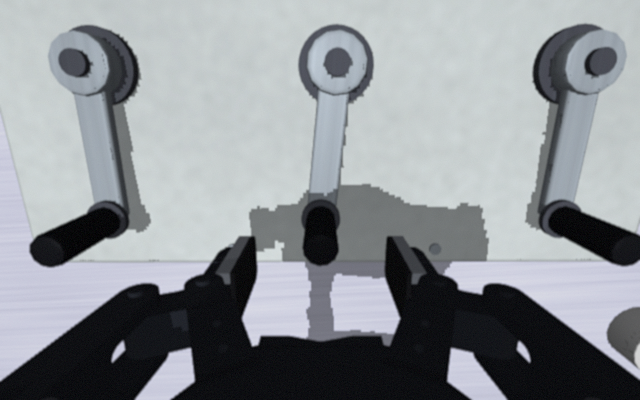

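Run:
```python
from h import *
from workcell import robot
t=pickle.load(open("top0.pkl","rb"))
for p in[(431.6,234.6),(458,256),(413,270)]: print(ray(t,*p,.03).round(4))
o=robot.get_obs();print(plan(o,[.41,-.347,.21],-93))
```

```text
[ 0.4308 -0.3456  0.03  ]
[ 0.3721 -0.4169  0.03  ]
[ 0.3343 -0.2921  0.03  ]
(array([ 350. ,   59.5, -120.4]), array([ 0.  , -0.01, -0.04]))
```

```bash
python3 -m inch '[0,0,-25,0,0,0, 0,0,-70,0,0,0, 30,5,-105,0,0,0, 75,15,-120,0,0,0, 120,25,-120,0,0,0, 168,35,-120,0,0,0, 215,40,-120,0,0,0, 262,45,-120,0,0,0]' 75 ; python3 -m inch '[45,8,0,0,0,0, 75,12,0,0,0,0, 88,14,0,0,0,0, 88,14,0,0,0,0, 88,14,0,0,0,0]'
python3 - <<'E'
from h import *
from workcell import robot
o=robot.get_obs();s=robot.snapshot("wrist");W=T(o)@s["hand_eye"];cv2.imwrite("pics/w6.png",s["color"][:,:,::-1]);print(o["tool_pos"])
hsv=cv2.cvtColor(s["color"],cv2.COLOR_RGB2HSV);m=cv2.inRange(hsv,(7,150,180),(18,255,255))
cs,_=cv2.findContours(m,cv2.RETR_CCOMP,cv2.CHAIN_APPROX_NONE)
for c in cs:
    if len(c)>20:
        e=cv2.fitEllipse(c);print(e,ray(s,*e[0],.03,W).round(4))
E
```

```text
time_s: 19.45
tool_pos: [0.4284, -0.2617, 0.2099]
ee_rot: [0.0, -0.688, 0.726, -0.0]
contact_force: [1.4, 0.4, 0.0]
width: 0.0752
time_s: 19.95
tool_pos: [0.4106, -0.3459, 0.2094]
ee_rot: [0.0, -0.688, 0.726, 0.0]
contact_force: [-0.4, -0.3, -0.2]
width: 0.075
[ 0.41058908 -0.34585962  0.20941607]
((320.6003112792969, 149.07017517089844), (43.29573440551758, 43.956573486328125), 46.26498794555664) [ 0.4321 -0.3473  0.03  ]
((320.62640380859375, 149.6582794189453), (25.491443634033203, 26.0350284576416), 14.351814270019531) [ 0.4314 -0.3472  0.03  ]
```

View pics/w6.png

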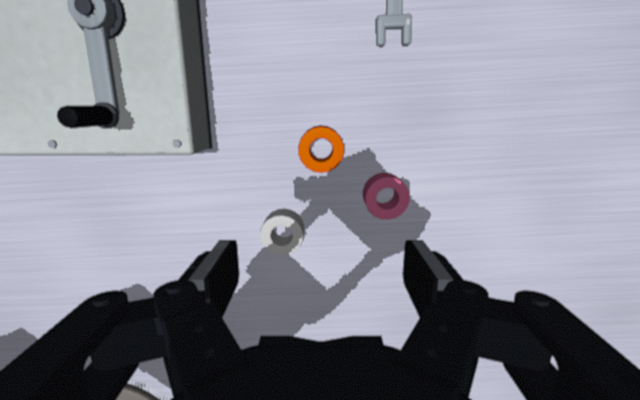

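```bash
python3 -c "
from h import *
from workcell import robot
o=robot.get_obs();print(plan(o,[.4315,-.3472,.004],-93))"
```

```text
(array([  0.8, -20.7, 205.6]), array([0.01, 0.04, 0.02]))
```

```bash
python3 -m inch '[0.5,-15,20,0,0,0, 0.5,-20.7,65,0,0,0, 0.5,-20.7,110,0,0,0, 0.5,-20.7,150,0,0,0, 0.5,-20.7,180,0,0,0, 0.5,-20.7,195,0,0,0, 0.5,-20.7,200,0,0,0, 0.5,-20.7,202,0,0,0]' 75; python3 -m inch '[0,0,0,0,0,0,0,0,2,0,0,0,0,0,2,0,0,0]'; python3 -m inch '[0,0,0,0,0,0,0,0,0,0,0,0,0,0,0,0,0,0,0,0,0,0,0,0]' 45 35;  python3 - <<'E'
from h import *
from workcell import robot
o=robot.get_obs();s=robot.snapshot("wrist");cv2.imwrite("pics/w7.png",s["color"][:,:,::-1])
E
```

```text
time_s: 20.8
tool_pos: [0.4317, -0.3476, 0.0078]
ee_rot: [0.0, -0.689, 0.725, -0.0]
contact_force: [-0.0, -0.4, 0.8]
width: 0.0751
time_s: 21.1
tool_pos: [0.4315, -0.3488, 0.0063]
ee_rot: [-0.0, -0.688, 0.726, -0.001]
contact_force: [0.8, 0.1, -0.1]
width: 0.0753
time_s: 21.5
tool_pos: [0.4311, -0.3486, 0.0057]
ee_rot: [-0.0, -0.688, 0.726, -0.0]
contact_force: [0.4, 0.1, 0.2]
width: 0.0449
```

View pics/w7.png

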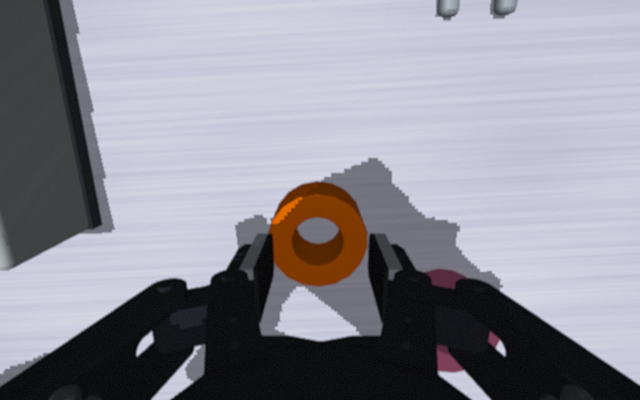

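```bash
python3 -m inch '[0,0,0,0,0,0,0,0,0,0,0,0,0,0,0,0,0,0,0,0,0,0,0,0]' 30 35;  python3 -m inch '[0,0,-10,0,0,0,0,0,-30,0,0,0,0,0,-40,0,0,0,0,0,-40,0,0,0]'
python3 - <<'E'
from h import *
from workcell import robot
o=robot.get_obs();s=robot.snapshot("wrist");cv2.imwrite("pics/w8.png",s["color"][:,:,::-1])
E
```

```text
time_s: 21.95
tool_pos: [0.4311, -0.3486, 0.0056]
ee_rot: [-0.0, -0.688, 0.726, -0.0]
contact_force: [1.3, 0.3, 0.2]
width: 0.0301
time_s: 22.35
tool_pos: [0.432, -0.3496, 0.0476]
ee_rot: [-0.0, -0.688, 0.726, -0.002]
contact_force: [0.0, -0.8, -0.8]
width: 0.0301
```

View pics/w8.png

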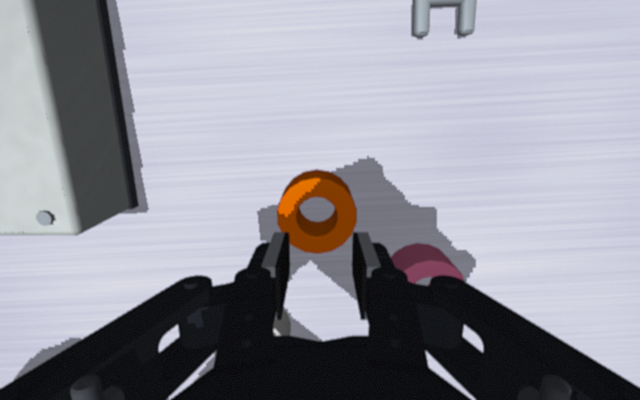

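```bash
cat > ring.py <<'E'
from h import *
from workcell import robot
import sys
z=float(sys.argv[1]) if len(sys.argv)>1 else .03
o=robot.get_obs();s=robot.snapshot("wrist");W=T(o)@s["hand_eye"]
hsv=cv2.cvtColor(s["color"],cv2.COLOR_RGB2HSV);m=cv2.inRange(hsv,(5,150,90),(18,255,255))
cs,_=cv2.findContours(m,cv2.RETR_CCOMP,cv2.CHAIN_APPROX_NONE)
print("tcp",o["tool_pos"].round(4))
for c in cs:
    if len(c)>20:
        e=cv2.fitEllipse(c);p=ray(s,*e[0],z,W);u,v=map(int,e[0]);print(np.round(e[0]+e[1],1),p.round(4),"tool",(rot(o).inv().apply(p-o["tool_pos"])*1000).round(1))
d=s["range_z"]
for (u,v) in eval(sys.argv[2]) if len(sys.argv)>2 else []:
    q=s["hand_eye"]@np.array([(u-s["cx"])/s["fx"]*d[v,u],(v-s["cy"])/s["fy"]*d[v,u],d[v,u],1]);print((u,v),"tool mm",(q[:3]*1000).round(1))
E
python3 ring.py .03 "[(317,180),(317,245),(280,240),(284,240),(359,240),(276,250),(365,250),(286,290),(355,290)]"
python3 - <<'E'
from h import *
from workcell import robot
s=robot.snapshot("side");cv2.imwrite("pics/s2.png",cv2.resize(s["color"][240:400,200:440,::-1],None,fx=3,fy=3))
E
```

```text
tcp [ 0.4315 -0.349   0.0465]
[317.2 212.1  76.3  80.8] [ 0.434  -0.3473  0.03  ] tool [-1.9 -2.4 16.5]
[317.3 213.2  36.   42.9] [ 0.4333 -0.3473  0.03  ] tool [-1.8 -1.7 16.5]
(317, 180) tool mm [ -2.  -23.4  15.6]
(317, 245) tool mm [-2.  19.9 15.8]
(280, 240) tool mm [-17.2 -11.8 -49.5]
(284, 240) tool mm [-15.6 -11.3 -48.4]
(359, 240) tool mm [ 16.7 -11.6 -49.1]
(276, 250) tool mm [-17.7 -11.5 -58.9]
(365, 250) tool mm [ 17.9 -11.7 -59.3]
(286, 290) tool mm [-14.7   9.5 -54.3]
(355, 290) tool mm [ 15.2  10.  -53.3]
```

View pics/s2.png

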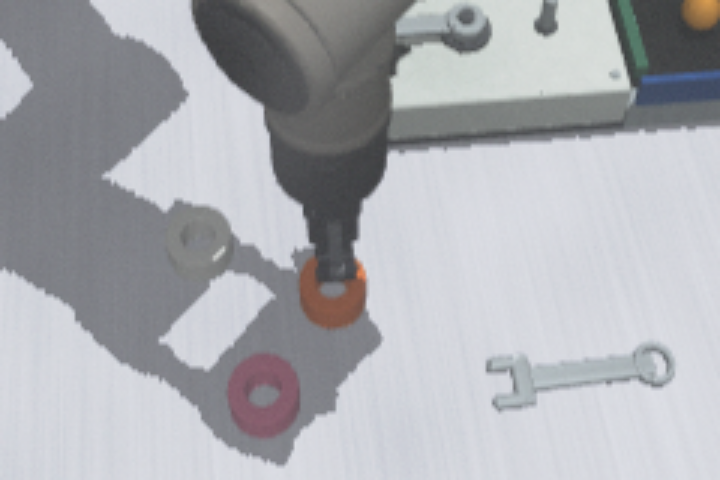

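Run:
```python
from h import *
from workcell import robot
o=robot.get_obs();s=robot.snapshot("side");print(o["tool_pos"])
for z in(.0465,.06,.0765,.09): print(z,np.round(proj(s,(.4315,-.364,z)),1))
d=s["range_z"];
for v in range(318,342,2):
    r=[]
    for u in (309,312,314,316):
        q=s["pose"]@np.array([(u-s["cx"])/s["fx"]*d[v,u],(v-s["cy"])/s["fy"]*d[v,u],d[v,u],1]);r.append((q[:3]*1000).round().astype(int).tolist())
    print(v,r)
```

```text
[ 0.43083093 -0.34828788  0.04522998]
0.0465 [311.8 336.6]
0.06 [311.7 333.9]
0.0765 [311.6 330.5]
0.09 [311.5 327.6]
318 [[424, -391, 187], [430, -392, 188], [436, -373, 150], [440, -373, 149]]
320 [[424, -395, 187], [430, -395, 184], [436, -374, 143], [440, -375, 143]]
322 [[424, -395, 180], [429, -397, 182], [436, -373, 132], [440, -376, 137]]
324 [[424, -395, 170], [429, -402, 182], [433, -396, 170], [437, -397, 170]]
326 [[423, -403, 177], [428, -405, 180], [432, -404, 178], [436, -404, 177]]
328 [[422, -407, 179], [428, -409, 180], [432, -408, 178], [435, -410, 180]]
330 [[422, -411, 178], [427, -412, 178], [431, -413, 180], [435, -413, 178]]
332 [[421, -413, 174], [427, -414, 175], [431, -411, 167], [436, -407, 157]]
334 [[428, -334, -2], [435, -336, -1], [440, -337, 0], [444, -344, 14]]
336 [[427, -341, 1], [434, -342, 1], [439, -342, 2], [442, -356, 30]]
338 [[427, -344, -1], [434, -348, 4], [437, -361, 31], [441, -362, 32]]
340 [[425, -364, 31], [432, -364, 30], [436, -366, 31], [441, -365, 29]]
```

Run:
```python
from h import *
from workcell import robot
s=robot.snapshot("wrist");d=s["range_z"];v,u=np.mgrid[0:400,0:640]
q=np.stack([(u-s["cx"])/s["fx"]*d,(v-s["cy"])/s["fy"]*d,d,np.ones_like(d)],-1)@s["hand_eye"].T*1000
m=(d>0)&(np.abs(q[...,0])<40)&(np.abs(q[...,1])<20)&(q[...,2]<5)
print(np.percentile(q[m][:,2],[0,10,50,90,99,100]))
for r in range(228,345,6):
    mm=m[r]; 
    if mm.any(): 
        a=q[r][mm]; i=a[:,2].argmax(); print(r,mm.sum(),a[i].round(1), a[a[:,0]<0][:,0].max().round(1) if (a[:,0]<0).any() else None)
```

```text
[-134.67464394 -126.78220128 -109.97454242  -72.23783515  -43.39650744
  -33.9890746 ]
234 32 [ -14.9  -10.   -38.4 1000. ] -14.9
240 38 [  15.3   -5.3  -34.6 1000. ] -14.7
246 66 [ -14.8   -3.1  -36.5 1000. ] -14.7
252 71 [ 1.53e+01  3.00e-01 -3.59e+01  1.00e+03] -14.8
258 78 [ -14.8    2.6  -37.5 1000. ] -14.8
264 84 [  15.2    5.5  -38.  1000. ] -14.7
270 99 [ -14.8    8.2  -39.  1000. ] -14.8
276 120 [  15.2    8.7  -43.7 1000. ] -14.7
282 151 [ -14.8    8.9  -48.6 1000. ] -14.8
288 186 [  15.2    9.3  -53.  1000. ] -14.7
294 194 [ -14.8    9.4  -57.4 1000. ] -14.7
300 201 [  15.2    9.9  -61.  1000. ] -12.9
306 209 [  15.2   10.4  -64.4 1000. ] -12.7
312 208 [  15.2   10.6  -68.1 1000. ] -12.0
318 196 [  15.3   11.1  -71.1 1000. ] -11.6
324 167 [ -16.5    6.8  -80.3 1000. ] -11.5
330 163 [ -32.5    2.4  -89.1 1000. ] -11.2
336 202 [ -34.8    5.   -88.7 1000. ] -6.9
342 255 [ -34.4    6.7  -89.4 1000. ] -0.0
```

```bash
python3 -m inch '[0,0,-10,0,0,0,0,0,-10,0,0,0,0,0,-10,0,0,0,0,0,-10,0,0,0]' 75 20; python3 ring.py .03; python3 -c "
from h import *
from workcell import robot
o=robot.get_obs();print(plan(o,[.4325,-.3472,-.026],-93))"
```

```text
time_s: 23.0
tool_pos: [0.4311, -0.3485, 0.0556]
ee_rot: [-0.0, -0.688, 0.726, 0.0]
contact_force: [-0.1, 0.2, -0.6]
width: 0.0751
tcp [ 0.4311 -0.3485  0.0556]
[317.8 207.3  73.8  77. ] [ 0.4338 -0.3471  0.03  ] tool [-1.6 -2.7 25.6]
[318.1 209.6  38.2  40.2] [ 0.4322 -0.3472  0.03  ] tool [-1.4 -1.1 25.6]
(array([-1.4, -1.4, 81.5]), array([ 0.01,  0.  , -0.04]))
```

```bash
python3 -m inch '[-1.4,-1.5,30,0,0,0,-1.4,-1.5,50,0,0,0,-1.4,-1.5,60,0,0,0,-1.4,-1.5,60,0,0,0]'; python3 ring.py .03;python3 -m inch '[0,0,8,0,0,0,0,0,16,0,0,0,0,0,21,0,0,0,0,0,21,0,0,0]';  python3 -m inch '[0,0,0,0,0,0,0,0,0,0,0,0,0,0,0,0,0,0,0,0,0,0,0,0,0,0,0,0,0,0]' 40 30
```

```text
time_s: 23.45
tool_pos: [0.432, -0.3465, -0.0057]
ee_rot: [-0.0, -0.688, 0.726, 0.001]
contact_force: [-0.1, -0.1, 0.7]
width: 0.075
tcp [ 0.432  -0.3465 -0.0057]
[320.6 248.2  98.9 105.7] [ 0.4336 -0.3469  0.03  ] tool [  0.2  -1.6 -35.7]
[321.4 251.2  51.1  55.4] [ 0.432  -0.3472  0.03  ] tool [  0.6   0.  -35.7]
time_s: 23.9
tool_pos: [0.4323, -0.3469, -0.0261]
ee_rot: [-0.0, -0.688, 0.726, 0.001]
contact_force: [1.1, -0.1, -0.6]
width: 0.075
time_s: 24.4
tool_pos: [0.433, -0.3476, -0.0249]
ee_rot: [-0.0, -0.688, 0.726, -0.001]
contact_force: [-0.9, -0.1, 5.0]
width: 0.0504
```

```bash
python3 -m inch '[0,0,-15,0,0,0,0,0,-40,0,0,0,0,0,-60,0,0,0,0,0,-60,0,0,0]'; python3 ring.py .09
python3 - <<'E'
from h import *
from workcell import robot
s=robot.snapshot("wrist");cv2.imwrite("pics/w9.png",s["color"][:,:,::-1])
s=robot.snapshot("side");cv2.imwrite("pics/s3.png",cv2.resize(s["color"][200:400,200:440,::-1],None,fx=3,fy=3))
E
```

```text
time_s: 24.8
tool_pos: [0.4339, -0.3485, 0.0369]
ee_rot: [-0.0, -0.688, 0.726, -0.002]
contact_force: [-0.1, -0.1, -0.8]
width: 0.0506
tcp [ 0.4339 -0.3485  0.0369]
[320.3 264.3 116.1 124. ] [ 0.4359 -0.3485  0.09  ] tool [  0.1  -2.2 -53.1]
[320.6 269.   51.1  58.3] [ 0.4337 -0.3485  0.09  ] tool [  0.2   0.  -53.1]
```

View pics/w9.png

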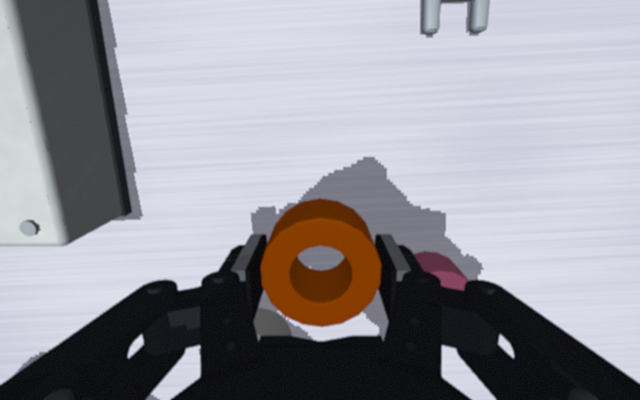

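View pics/s3.png

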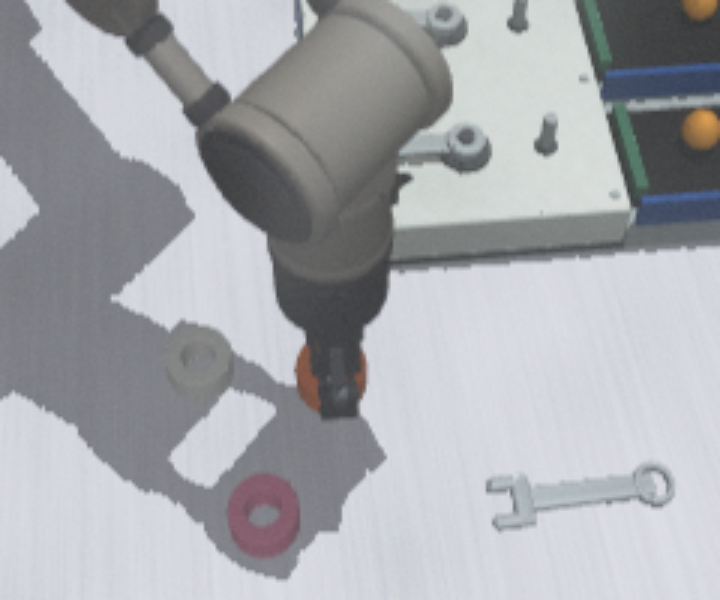

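```bash
python3 -c "
from h import *
from workcell import robot
o=robot.get_obs();print(plan(o,[.57,-.019,.16],-93))"
```

```text
(array([-334.7, -120.1, -126.2]), array([ 0.07,  0.06, -0.05]))
```

```bash
python3 -m inch '[0,0,-35,0,0,0, -5,0,-80,0,0,0, -35,-10,-115,0,0,0, -80,-20,-126,0,0,0, -125,-35,-126,0,0,0, -170,-50,-126,0,0,0, -215,-65,-126,0,0,0, -258,-85,-126,0,0,0]'; python3 -m inch '[-35,-15,0,0,0,0, -60,-30,0,0,0,0, -76,-35,0,0,0,0, -76,-35,0,0,0,0, -76,-35,0,0,0,0]'
python3 - <<'E'
from h import *
from workcell import robot
o=robot.get_obs();s=robot.snapshot("wrist");W=T(o)@s["hand_eye"];cv2.imwrite("pics/w10.png",s["color"][:,:,::-1]);pickle.dump(dict(s,T=W),open("w10.pkl","wb"))
print(o["tool_pos"],proj(s,(.6452,-.0187,.1),W),proj(s,(.6452,-.0187,.06),W))
E
```

```text
time_s: 25.75
tool_pos: [0.5307, -0.092, 0.1591]
ee_rot: [-0.001, -0.688, 0.726, 0.001]
contact_force: [0.5, 0.4, 0.2]
width: 0.0506
time_s: 26.25
tool_pos: [0.5695, -0.0206, 0.1597]
ee_rot: [-0.001, -0.688, 0.726, 0.001]
contact_force: [-1.0, -0.3, 0.3]
width: 0.0507
[ 0.56949072 -0.0206048   0.15968773] (np.float64(311.83999769719577), np.float64(93.81333448599962)) (np.float64(313.0436939470976), np.float64(95.57935444566704))
```

View pics/w10.png

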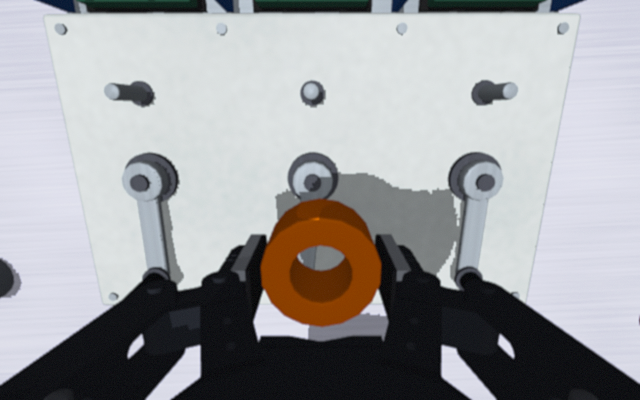

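```bash
python3 -c "
from h import *
from workcell import robot
s=pickle.load(open('w10.pkl','rb'));p=ray(s,311,91,.1,s['T']);print(p)
o=robot.get_obs();print(plan(o,[p[0]-.0007,p[1],.15],-93))"
```

```text
[ 0.64711358 -0.01822212  0.1       ]
(array([ -7. , -76.6,   9.9]), array([ 0.08, -0.03, -0.09]))
```

```bash
python3 -m inch '[-4,-35,0,0,0,0, -7,-65,0,0,0,0, -6.8,-76.5,10,0,0,0, -6.8,-76.5,35,0,0,0, -6.8,-76.5,55,0,0,0, -6.8,-76.5,63,0,0,0, -6.8,-76.5,63,0,0,0]'
python3 - <<'E'
from h import *
from workcell import robot
o=robot.get_obs();s=robot.snapshot("wrist");W=T(o)@s["hand_eye"];cv2.imwrite("pics/w11.png",s["color"][:,:,::-1])
s=robot.snapshot("side");cv2.imwrite("pics/s4.png",cv2.resize(s["color"][120:280,280:480,::-1],None,fx=3.5,fy=3.5));print(o["tool_pos"])
E
```

```text
time_s: 27.0
tool_pos: [0.6455, -0.0181, 0.096]
ee_rot: [-0.001, -0.688, 0.726, 0.001]
contact_force: [-0.2, 0.7, -0.1]
width: 0.0505
[ 0.64546218 -0.01812892  0.0959674 ]
```

View pics/w11.png

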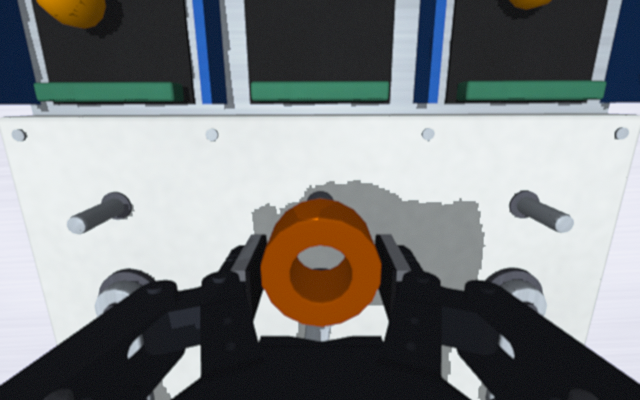

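View pics/s4.png

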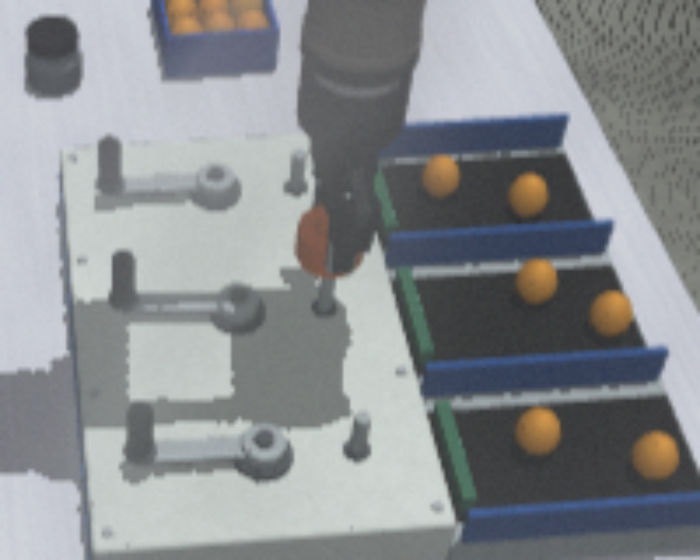

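Run:
```python
from h import *
from workcell import robot
o=robot.get_obs();s=robot.snapshot("wrist");W=T(o)@s["hand_eye"];print(o["tool_pos"])
a=ray(s,78,226,.1,W);b=ray(s,562,223,.1,W);print(a,b,(a+b)/2)
a=ray(s,118,205,.06,W);b=ray(s,524,203,.06,W);print(a,b,(a+b)/2)
```

```text
[ 0.64716288 -0.01796823  0.09841061]
[0.65451423 0.12268298 0.1       ] [ 0.64145581 -0.15839524  0.1       ] [ 0.64798502 -0.01785613  0.1       ]
[0.65502824 0.12358144 0.06      ] [ 0.64142732 -0.16076737  0.06      ] [ 0.64822778 -0.01859297  0.06      ]
```

```bash
python3 -m inch '[0,0,10,0,0,0,0,0,25,0,0,0,0,0,40,0,0,0,0,0,40,0,0,0]'; python3 m.py
```

```text
time_s: 27.55
tool_pos: [0.6455, -0.0172, 0.0555]
ee_rot: [-0.001, -0.688, 0.726, 0.001]
contact_force: [-0.7, 0.9, -1.1]
width: 0.0502
t 27.75 F [-0.21  0.38 -0.27] sd [0.39 0.53 0.59] P [646.84 -17.35  57.4 ] w 0.0502
```

```bash
python3 -m inch '[0,0,8,0,0,0,0,0,15,0,0,0,0,0,20,0,0,0,0,0,20,0,0,0]'; python3 m.py; python3 -m inch '[0,0,1.5,0,0,0,0,0,3,0,0,0,0,0,3,0,0,0]'; python3 m.py
```

```text
time_s: 28.2
tool_pos: [0.6462, -0.0173, 0.0362]
ee_rot: [-0.001, -0.688, 0.726, 0.001]
contact_force: [0.5, -0.5, -0.9]
width: 0.0505
t 28.4 F [ 0.18  0.12 -0.56] sd [0.35 0.44 0.53] P [646.82 -17.36  37.16] w 0.0503
time_s: 28.75
tool_pos: [0.6472, -0.0174, 0.0351]
ee_rot: [0.0, -0.688, 0.726, -0.0]
contact_force: [-1.7, 0.3, 3.6]
width: 0.0505
t 28.95 F [-1.38  0.18  4.7 ] sd [0.52 0.54 0.8 ] P [647.21 -17.43  35.14] w 0.0503
```

Landed (Fz rose to 4.7 N at the expected height). Release and lift.

```bash
python3 -m inch '[0,0,0,0,0,0,0,0,0,0,0,0,0,0,0,0,0,0,0,0,0,0,0,0]' 72; python3 -m inch '[0,0,-25,0,0,0,0,0,-65,0,0,0,0,0,-110,0,0,0,0,30,-140,0,0,0,0,70,-140,0,0,0,0,78,-140,0,0,0]'; python3 ring.py .09
python3 - <<'E'
from h import *
from workcell import robot
o=robot.get_obs();s=robot.snapshot("wrist");W=T(o)@s["hand_eye"];cv2.imwrite("pics/w12.png",s["color"][:,:,::-1]);print(ray(s,0,0,.1,W))
E
```

```text
time_s: 29.4
tool_pos: [0.6469, -0.0174, 0.0343]
ee_rot: [-0.0, -0.688, 0.726, 0.0]
contact_force: [0.6, 0.2, 0.4]
width: 0.0723
time_s: 30.0
tool_pos: [0.5656, -0.0127, 0.1753]
ee_rot: [-0.001, -0.688, 0.726, 0.001]
contact_force: [-0.4, -0.2, -0.4]
width: 0.072
tcp [ 0.5656 -0.0127  0.1753]
[321.2  88.   63.7  67.1] [ 0.6462 -0.0177  0.09  ] tool [  0.7 -80.9  85.2]
[321.1  89.2  33.1  36.1] [ 0.6453 -0.0176  0.09  ] tool [  0.7 -80.   85.2]
[0.71640541 0.20303721 0.1       ]
```

View pics/w12.png

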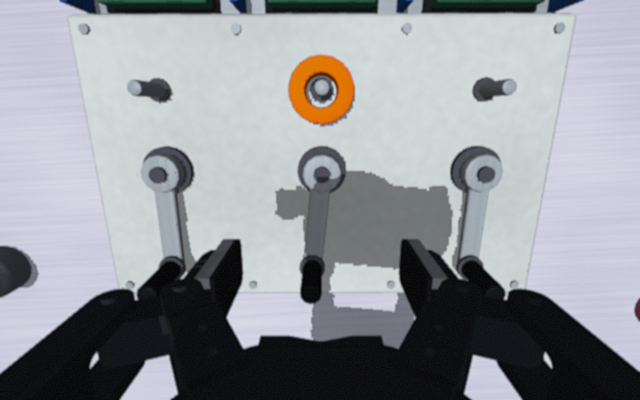

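```bash
python3 -c "
from h import *
from workcell import robot
o=robot.get_obs();print(o['tool_pos'],plan(o,[.488,-.0006,.068],-93))"
```

```text
[ 0.56832893 -0.01310877  0.17507385] (array([ -8.2,  80.9, 107. ]), array([-0.02, -0.01, -0.05]))
```

```bash
python3 -m inch '[-4,40,0,0,0,0,-8,75,0,0,0,0,-8,80.5,20,0,0,0,-8,80.5,35,0,0,0,-8,80.5,40,0,0,0,-8,80.5,40,0,0,0]' 60
python3 - <<'E'
from h import *
from workcell import robot
o=robot.get_obs();s=robot.snapshot("wrist");W=T(o)@s["hand_eye"];cv2.imwrite("pics/w13.png",s["color"][:,:,::-1]);print(o["tool_pos"],proj(s,(.488,-.0006,.125),W));pickle.dump(dict(s,T=W),open("w13.pkl","wb"))
E
```

```text
time_s: 30.7
tool_pos: [0.4898, -0.0011, 0.1338]
ee_rot: [-0.0, -0.688, 0.726, 0.001]
contact_force: [0.2, -0.8, -0.0]
width: 0.0602
[ 0.48977208 -0.00106475  0.13376435] (np.float64(319.5551100715619), np.float64(222.51168973188842))
```

View pics/w13.png

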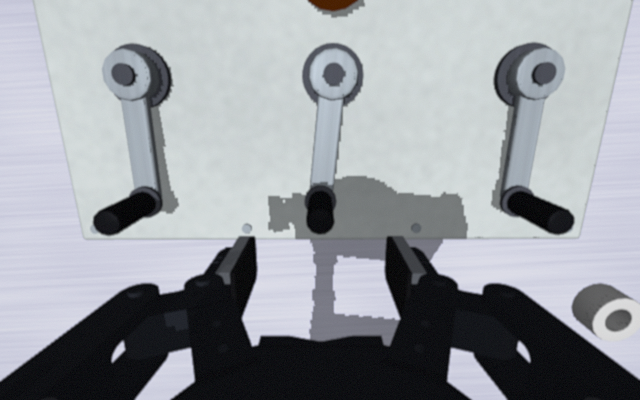

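```bash
python3 -m inch '[0,0,25,0,0,0,0,0,50,0,0,0,0,0,64,0,0,0,0,0,66,0,0,0,0,0,66,0,0,0]'|grep -E "pos|force"; python3 m.py; python3 -m inch '[0,0,0,0,0,0,0,0,0,0,0,0,0,0,0,0,0,0,0,0,0,0,0,0]' 21 20 |grep -E "force|wid"; python3 m.py; python3 -m inch '[2,0,0,0,0,0,5,0,0,0,0,0,8,0,0,0,0,0,11,0,0,0,0,0,11,0,0,0,0,0,11,0,0,0,0,0]'|grep -E "force"; python3 m.py
```

```text
tool_pos: [0.4899, -0.0011, 0.069]
contact_force: [0.1, -0.1, 0.6]
t 31.45 F [-0.    0.08  0.31] sd [0.33 0.55 0.21] P [490.11  -1.13  69.47] w 0.0603
contact_force: [0.4, 0.1, -0.7]
width: 0.0208
t 32.1 F [-0.23  0.15 -0.13] sd [0.65 0.27 0.75] P [489.14  -0.98  68.59] w 0.0213
contact_force: [-0.1, 0.4, -0.2]
t 32.95 F [-0.03 -0.21 -0.09] sd [0.2  0.55 0.32] P [488.66 -12.05  68.61] w 0.0206
```

```bash
python3 -m inch '[2,0,0,0,0,0,3,0,0,0,0,0,3,0,0,0,0,0,3,0,0,0,0,0]'|grep -E "force"; python3 m.py
```

```text
contact_force: [-0.3, 1.8, 0.4]
t 33.6 F [-0.21  0.57  0.57] sd [0.54 0.63 0.21] P [488.34 -14.96  68.54] w 0.0211
```

```bash
python3 -m inch '[1,0,0,0,0,0,1.5,0,0,0,0,0,1.5,0,0,0,0,0,1.5,0,0,0,0,0]'|grep -E "force"; python3 m.py
```

```text
contact_force: [-1.3, 2.2, 0.5]
t 34.25 F [-1.02  2.89  0.18] sd [0.72 0.46 0.35] P [488.24 -16.33  68.56] w 0.0208
```

```bash
python3 -m inch '[-4,0,0,0,0,0,-9,0,0,0,0,0,-14,0,0,0,0,0,-19,0,0,0,0,0,-24,0,0,0,0,0,-27,0,0,0,0,0,-28,0,0,0,0,0,-28,0,0,0,0,0]'|grep -E "force"; python3 m.py; python3 -m inch '[-1,0,0,0,0,0,-2,0,0,0,0,0,-2,0,0,0,0,0,-2,0,0,0,0,0]'|grep -E "force"; python3 m.py
```

```text
contact_force: [0.5, -0.1, -0.1]
t 35.3 F [0.04 0.22 0.27] sd [0.58 0.41 0.37] P [489.75  11.53  68.55] w 0.0208
contact_force: [-0.2, -0.1, -0.5]
t 35.95 F [ 0.44 -0.79 -0.21] sd [0.5  0.43 0.38] P [490.    13.47  68.61] w 0.0211
```

```bash
python3 -m inch '[-0.8,0,0,0,0,0,-1.5,0,0,0,0,0,-1.5,0,0,0,0,0,-1.5,0,0,0,0,0]'|grep -E "force"; python3 m.py
```

```text
contact_force: [1.6, -2.9, -1.2]
t 36.6 F [ 2.03 -2.68 -0.99] sd [0.39 0.41 0.33] P [490.22  14.86  68.62] w 0.0213
```

```bash
python3 -m inch '[4,0,0,0,0,0,8,0,0,0,0,0,12,0,0,0,0,0,15,0,0,0,0,0,15.5,0,0,0,0,0,15.5,0,0,0,0,0,15.5,0,0,0,0,0]'|grep -E "force"; python3 m.py; python3 -m inch '[0,0,0,0,0,0,0,0,0,0,0,0,0,0,0,0,0,0,0,0,0,0,0,0]' 10 20 |grep -E "force|wid"; python3 m.py;  python3 -m inch '[0,0,0,0,0,0,0,0,0,0,0,0,0,0,0,0,0,0,0,0,0,0,0,0,0,0,0,0,0,0]' 60 |grep -E "force|wid"
```

```text
contact_force: [0.3, -0.1, -0.0]
t 37.55 F [ 0.27  0.16 -0.19] sd [0.22 0.27 0.34] P [ 4.8926e+02 -4.6000e-01  6.8620e+01] w 0.0211
contact_force: [-1.0, 0.7, 2.5]
width: 0.0172
t 38.2 F [-0.78  0.74  2.27] sd [0.5  0.33 0.18] P [ 4.8917e+02 -4.1000e-01  6.8650e+01] w 0.0171
contact_force: [-0.5, -0.8, 0.0]
width: 0.06
```

Pin centred at −0.4 mm (mid −0.6). Back off and verify.

```bash
python3 -m inch '[0,0,-25,0,0,0,0,0,-70,0,0,0,0,0,-110,0,0,0,0,0,-110,0,0,0,0,0,-110,0,0,0]' 60; python3 ring.py .09
python3 - <<'E'
from h import *
from workcell import robot
o=robot.get_obs();s=robot.snapshot("wrist");W=T(o)@s["hand_eye"];cv2.imwrite("pics/w14.png",s["color"][:,:,::-1]);print(o["tool_pos"],proj(s,(.488,-.0006,.125),W),proj(s,(.6475,-.018,.06),W))
s=robot.snapshot("side");cv2.imwrite("pics/s5.png",cv2.resize(s["color"][120:280,280:480,::-1],None,fx=3.5,fy=3.5))
E
```

```text
time_s: 39.25
tool_pos: [0.4894, -0.0005, 0.1791]
ee_rot: [0.001, -0.688, 0.726, -0.001]
contact_force: [0.6, 0.4, -0.7]
width: 0.0601
tcp [ 0.4894 -0.0005  0.1791]
[331.8   7.5  18.7  61.5] [ 0.6269 -0.0163  0.09  ] tool [   8.5 -137.9   89.3]
[ 4.88615414e-01 -4.03852493e-04  1.77903496e-01] (np.float64(320.47931459871035), np.float64(200.38611085578754)) (np.float64(331.64368214840346), np.float64(-12.162066075283462))
```

View pics/w14.png

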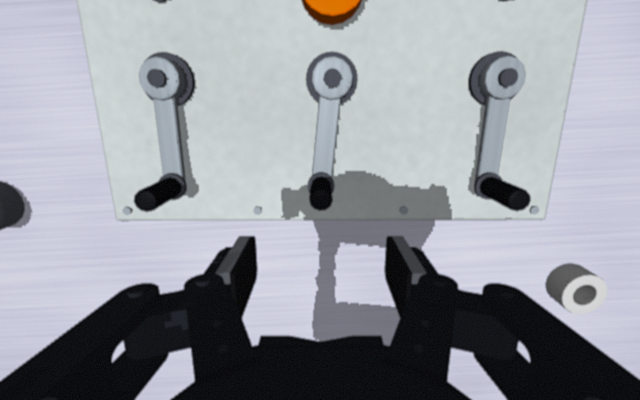

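View pics/s5.png

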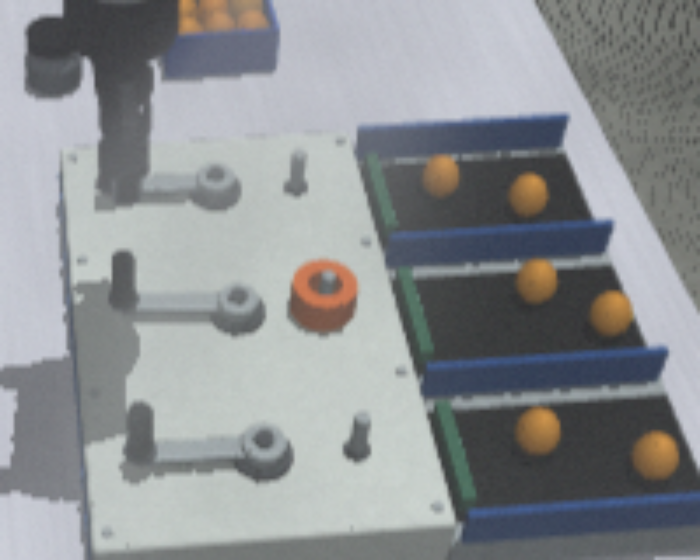

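Ring lies flat over post 2; the pin top is at (321,198) against a predicted (320.5,200); the robot touches nothing.

```bash
python3 -c "
from workcell import robot
print(robot.sign_off())"
```

```text
the job is handed in; nothing more can be done
None
```

I handed the job in at about 39 s. The middle crank is the worn one; it stands within about 0.3 mm of the middle of its free play, and the orange ring lies flat over its post. `sign_off` gave no verdict.

- **Finding the worn crank:** I moved the right crank and got about 10 mm of play. The middle crank gave about 25 mm. Both were pushed only until they resisted, to about 3.6 N at most. I did not wiggle the left crank, because the middle one was already clear.
- **Setting it mid-play:** Measured in world y, the hand's mid-play position came out at −0.6 mm. A second run with a deeper grip gave the same. I released the pin with the hand at about −0.4 mm, and the last wrist picture shows the pin within 2 px of that.
- **Placing the ring:** It is on the middle crank's post with its centre about 2 mm from the axis. The side view shows it flat, and the gripper is clear of everything.

**What disagreed or went wrong:**
- The fingertips sit about 36 mm behind the stated TCP. Because of that, the first ring grasp closed above the ring without moving it, and the first crank tests touched only the tops of the pins. The deeper second run on the middle crank covers this, but the right crank was not retested.
- The gripper reading on the 18 mm pin was 15 to 17 mm.
- I steered clear of the tin, punnet and spanner and saw no change in the views, but I did not measure them at the end.

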